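# Gauge a blind manifold port and fit the plug of its depth

## Task

Take the depth rod out of its stand, lower it into the open port of the manifold block to find how deep the port is, and put the rod back in its stand, fully home. Then pick the plug whose shank is as long as the port is deep, lower it (do not drop it) upright to the bottom of the port so that its shoulder is level with the block's top face, and let go. Do not let go of any wrong plug in the port, leave the other plugs standing where they are in the tray, and do not push or tip any of the other things on the bench.

Things in the scene. Friction and masses are not known exactly. Their poses are not given: they have to be found in the camera images.
- block: Manifold block, grey plastic, 104 x 104 x 64 mm high, fixed. Four vertical blind ports, 25 mm bore with a 2 mm chamfer, in a 2 x 2 square of 46 mm pitch; three are shut by slotted steel caps (36 mm across, 5 mm high on the top face). Origin: centre of the underside.
- port: Rim of the one open port: a flat steel ring, 37 mm outside, 29 mm inside, 2 mm thick, lying on the block's top face round the open 25 mm bore. It can be at any of the four places. Origin: on the bore's axis, level with the block's top face (64 mm above the bench); z up. The port's depth below this point is 28, 36, 44 or 52 mm and cannot be seen; its bottom is flat and rigid.
- stand: Aluminium stand of the depth rod, 56 x 56 x 80 mm high with a 72 mm square foot 8 mm high, fixed. Origin: centre of the underside.
- stand_mouth (a point): Mouth of the stand's vertical hole (15 mm bore, 74 mm deep), at the centre of its top, 80 mm above the bench.
- rod: Depth rod, steel, 90 g: a round shaft 10 mm in diameter and 70 mm long below, then a round dark handle 18 mm in diameter and 50 mm long. It starts upright in the stand, the handle's underside resting on the stand's top. Origin: the tip (centre of the lower end); z runs up to the handle.
- tray: Black parts tray, floor 4 mm thick, 226 (x) x 156 (y) mm, rim 12 mm high, fixed; the four plugs and two odd fittings stand in it in no fixed order. Origin: centre of the underside.
- post: Fixed support post: 50 mm round foot, 12 mm steel bar, 302 mm high, with a 22 mm black clamp near its top; behind and between the work places. Origin: centre of the underside.
- jarpot: Fixed small white pot, 48 mm across and 60 mm high, with two thin sticks up to 113 mm. Origin: centre of the underside.
- beaker: Bystander: glass beaker, 68 mm across, 88 mm high, near the stand. Origin: centre of the underside.
- reagent: Bystander: amber bottle, 56 mm across, 130 mm high, near the block. Origin: centre of the underside.
- vial: Bystander: capped vial, 28 mm across, 55 mm high, near the block. Origin: centre of the underside.
- cross: Bystander: beige cross fitting lying flat, 46 x 46 x 18 mm, near the stand. Origin: centre of the underside.
- driver: Bystander: screwdriver 170 mm long, lying on the bench in front of the robot. Origin: underside, about mid-length; x along it.
- nut: Bystander: beige stepped nut standing in the tray, 26 mm across below, 18 mm across above, 38 mm high. Origin: centre of the underside.
- tee: Bystander: beige tee fitting in the tray, 34 mm along its x, 18 mm along y, 30 mm high. Origin: centre of the underside.
- plug_a: Beige plastic plug standing upright in the tray, 40 g: a round shank 22 mm in diameter and 28 mm long below, then a round stem 14 mm in diameter and 42 mm long (overall 70 mm). The four plugs differ only in shank length. Origin: centre of the shank's lower end; z up the stem.
- plug_a_shoulder (a point): Shoulder of that plug: on its axis at the top of the shank, 28 mm above its origin, where the stem begins.
- plug_b: Beige plastic plug standing upright in the tray, 40 g: a round shank 22 mm in diameter and 36 mm long below, then a round stem 14 mm in diameter and 42 mm long (overall 78 mm). The four plugs differ only in shank length. Origin: centre of the shank's lower end; z up the stem.
- plug_b_shoulder (a point): Shoulder of that plug: on its axis at the top of the shank, 36 mm above its origin, where the stem begins.
- plug_c: Beige plastic plug standing upright in the tray, 40 g: a round shank 22 mm in diameter and 44 mm long below, then a round stem 14 mm in diameter and 42 mm long (overall 86 mm). The four plugs differ only in shank length. Origin: centre of the shank's lower end; z up the stem.
- plug_c_shoulder (a point): Shoulder of that plug: on its axis at the top of the shank, 44 mm above its origin, where the stem begins.
- plug_d: Beige plastic plug standing upright in the tray, 40 g: a round shank 22 mm in diameter and 52 mm long below, then a round stem 14 mm in diameter and 42 mm long (overall 94 mm). The four plugs differ only in shank length. Origin: centre of the shank's lower end; z up the stem.
- plug_d_shoulder (a point): Shoulder of that plug: on its axis at the top of the shank, 52 mm above its origin, where the stem begins.
There are look-alikes about, which are no part of the job. What is shaped like the plug_b but green or pink is not meant.

How it is judged:
By the outcome, as a careful person would: the job done as asked, in the order asked, and still so for the second after the job is handed in, with the robot touching nothing.
It also fails if it takes over 72 s, if anything falls off the work surface, if the arm or the gripper's body presses on something with over 40 N, if the wrist force passes 120 N, or if a joint passes its speed limit or range.

## Robot

A 7-joint arm with a two-finger parallel gripper is mounted at the origin on the work surface. World frame = base frame: x ahead of the robot, y to its left, z up, the work surface at z = 0. Lengths are in m, angles in rad, forces in N, time in s.
With the tool pointing down it reaches from about 0.35 to 0.9 m from the base axis. Payload 19.9 kg.
Tool frame: the origin (TCP) lies between the finger pads; the fingertips stand 19 mm ahead of it and the grasp point (between the pads) is the TCP; z points along the fingers, y is the direction in which the jaws open and shut (so a half turn about z gives the same grasp; the last joint's range is limited). The gripper opens to 94 mm and grips with 3 to 60 N. Pads are 16 mm wide; open, the fingers measure 119 mm over their backs; the gripper's body (75 mm by 177 mm) begins 78 mm behind the grasp point.
Start: joints at [1.262, 0.417, -0.01, 1.614, 0.005, 1.111, -0.053], TCP at [0.165, -0.603, 0.224] pointing down, gripper open.
Joint ranges: [-2.81, 2.81], [-0.39, 2.02], [-1.27, 1.25], [0.06, 2.57], [-1.19, 4.33], [0.19, 2], [-2.82, 2.82]. Speed limits (rad/s): [1.89, 1.89, 2.39, 2.39, 3.01, 3.01, 3.01].

## Interface

Orientations are given as a 3x3 rotation matrix whose columns are the frame's x, y, z axes.
In Python, from rig import robot gives the robot as it stands. Calls block until the motion is done:
- robot.move_ptp(position, orientation): joint-space move of the TCP to a pose.
- robot.move_linear(position, velocity=0.15, frame=None, threshold=None): straight line of the TCP; frame=None keeps the orientation; velocity is the mean speed in m/s. With threshold (N) it stops when the force on the tool has changed by that much, and returns True; else False.
- robot.goto_joints(angles): joint-space move.
- robot.gripper_to(opening): finger opening in m; the grip force is fixed at half the most; returns when the fingers have stopped.
- robot.pause(seconds).
- robot.ik(position, orientation): joint angles nearest the present ones, or None.
- robot.get_state(): the state.
- robot.grab_frame(name): name is "side" or "top"; returns the picture (480x640x3 uint8, red, green, blue); there is no depth.
- robot.camera_info(name): a dict with "fx", "fy", "cx", "cy" (pixels), "dist" ([k1, k2, p1, p2, k3] as OpenCV has them; the pictures are not rectified), "rvec" (rotation vector, rad) and "tvec" (3), from world to camera coordinates, as OpenCV has them. Camera axes: x right, y down, z forward; pixel columns grow to the right and rows downward; lengths in m; the calibration is good to about 2 mm. A picture is of the moment at which its call begins. camera_info takes no time and is no camera call.
A pose or a line that the arm cannot do raises robot.PlanningError and nothing moves.
- robot.sign_off(): hands the job in, once; it reports no verdict.
The state is a dict: "time": time; "qpos": joint angles; "joint_vel": joint speeds; "effort": joint torques, N m; "ee_pos": TCP position; "tool_rot": TCP orientation; "force": force on the tool from outside, world axes, zero at the start; "moment": the same for the moment, N m; "opening": finger opening in m.
Only numpy, scipy, OpenCV 4.12 (cv2) and the standard library are available. Lean on these libraries where they do the work, as an engineer would, in place of code of your own. Each camera call takes 0.05 s, during which the arm holds its last target.

## Working session

There is one attempt and no reset: what is moved stays moved. The work goes in short steps, each a Python script; the robot and the scene stay as the last script left them, time stands still between calls to the robot, and variables do not carry over. Pictures are saved under pics/ and viewed, and the job is handed in when it is done.

```bash
mkdir -p pics; ls
python3 - <<'E'
from rig import robot
import cv2
for n in ("side","top"):
    im=robot.grab_frame(n); cv2.imwrite(f"pics/{n}0.png",im[:,:,::-1])
    print(n,robot.camera_info(n))
print(robot.get_state())
E
```

```text
pics
side {'fx': 452.2753455646489, 'fy': 452.2753455646489, 'cx': 319.4435276023442, 'cy': 241.2114512818641, 'dist': array([-0.10162008,  0.        ,  0.        ,  0.        ,  0.        ]), 'rvec': array([ 0.27890183, -2.86993912,  1.07573122]), 'tvec': array([0.52768924, 0.1372978 , 0.7715257 ])}
top {'fx': 535.8246597823704, 'fy': 535.8246597823704, 'cx': 320.8354852815418, 'cy': 238.0092833672993, 'dist': array([0.05111463, 0.        , 0.        , 0.        , 0.        ]), 'rvec': array([ 2.17341423, -2.21385645,  0.09262042]), 'tvec': array([-0.0062019 ,  0.53180212,  1.08823045])}
{'time': 0.1, 'qpos': array([ 1.26250432,  0.4179202 , -0.01029231,  1.61409849,  0.00470366,
        1.11071809, -0.05296621]), 'joint_vel': array([-0.0012676 , -0.00184725,  0.0002608 , -0.00127921,  0.00050938,
       -0.00063708,  0.00083554]), 'effort': array([ 3.99814489e-04, -8.52579546e+01,  6.39503784e-01, -4.26694858e+01,
       -4.89848724e-02,  1.64358714e-02,  1.02529182e-04]), 'ee_pos': array([ 0.16467325, -0.60258484,  0.22389071]), 'tool_rot': array([[ 9.64612740e-01,  2.63670463e-01, -3.85403205e-04],
       [ 2.63670728e-01, -9.64612171e-01,  1.05233557e-03],
       [-9.42948155e-05, -1.11671584e-03, -9.99999372e-01]]), 'force': array([ 0.53630548,  0.07843795, -0.63093611]), 'moment': array([-0.0198832 , -0.0236975 , -0.00033228]), 'opening': 0.09443050904007415}
```

View pics/side0.png

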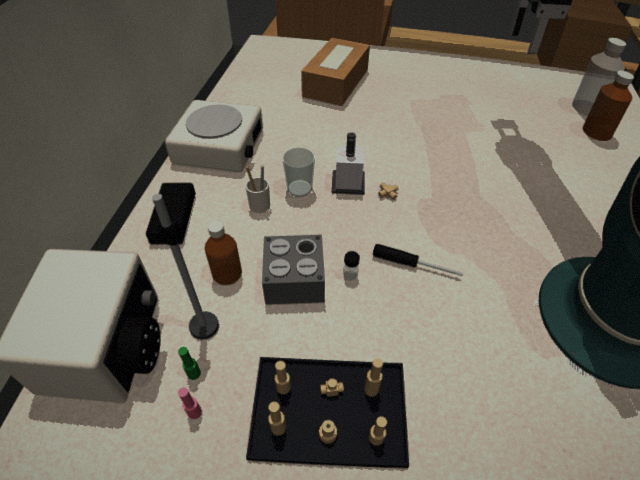

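View pics/top0.png

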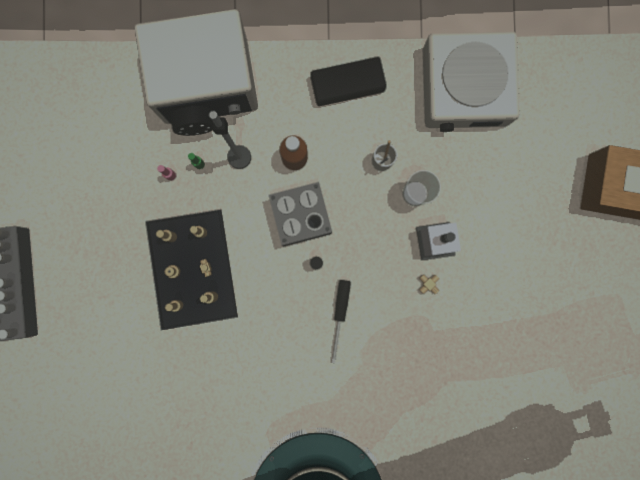

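```bash
cat > h.py <<'E'
import numpy as np, cv2
from rig import robot
def cam(n):
    c=robot.camera_info(n); K=np.array([[c['fx'],0,c['cx']],[0,c['fy'],c['cy']],[0,0,1.]])
    return K,c['dist'],cv2.Rodrigues(c['rvec'])[0],c['tvec']
def proj(n,P):
    K,d,R,t=cam(n); return cv2.projectPoints(np.atleast_2d(P).astype(float),cv2.Rodrigues(R)[0],t,K,d)[0][:,0]
def ray(n,uv):
    K,d,R,t=cam(n); x=cv2.undistortPoints(np.array([[uv]],float),K,d)[0,0]
    return -R.T@t, R.T@np.array([x[0],x[1],1])
def at(n,uv,z):
    o,v=ray(n,uv); return o+v*(z-o[2])/v[2]
def crop(n,im,x0,y0,x1,y1,s,name):
    c=cv2.resize(im[y0:y1,x0:x1,::-1],None,fx=s,fy=s,interpolation=cv2.INTER_CUBIC)
    cv2.imwrite(f"pics/{name}.png",c)
E
python3 - <<'E'
from h import *
for n in("side","top"): print(n,proj(n,[robot.get_state()['ee_pos'],[0,0,0]]), ray(n,(320,240))[0])
t=cv2.imread("pics/top0.png")[:,:,::-1]; s=cv2.imread("pics/side0.png")[:,:,::-1]
crop("top",t,140,200,340,340,4,"t_tray"); crop("top",t,260,120,470,300,3.8,"t_blk")
crop("side",s,240,345,420,475,4.4,"s_tray"); crop("side",s,230,120,410,310,3.1,"s_blk")
E
```

```text
side [[525.02336468  36.71989046]
 [613.07921166 317.61159261]] [0.44321481 0.49734179 0.6699032 ]
top [[692.65274207 450.79869441]
 [317.74450315 503.05565909]] [0.45552632 0.00179603 1.12231458]
```

View pics/t_tray.png

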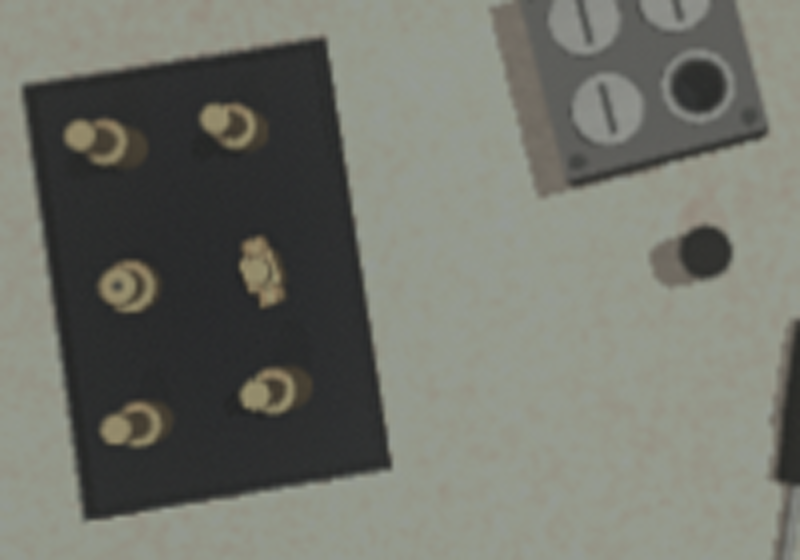

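View pics/t_blk.png

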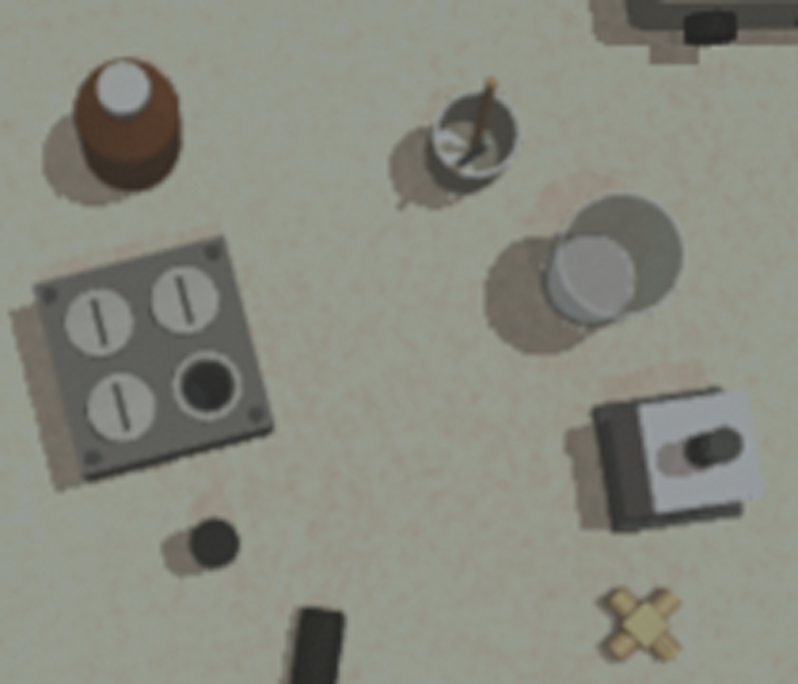

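View pics/s_tray.png

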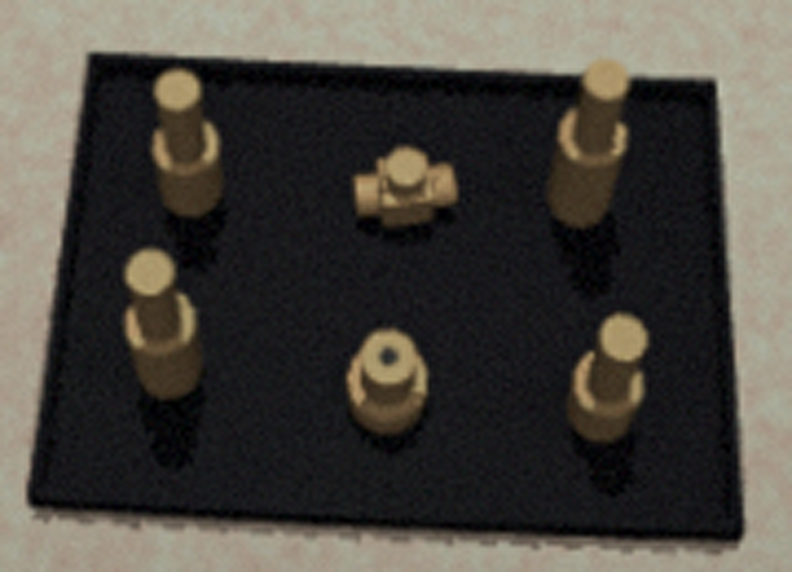

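View pics/s_blk.png

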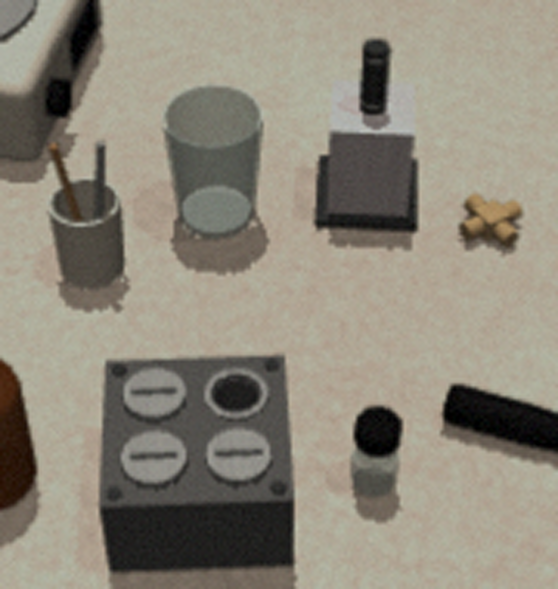

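```bash
cat >> h.py <<'E'
def tri(a,b):
    o1,d1=ray("side",a);o2,d2=ray("top",b)
    A=np.array([d1,-d2]).T; l=np.linalg.lstsq(A,o2-o1,rcond=None)[0]
    p,q=o1+d1*l[0],o2+d2*l[1]; return (p+q)/2,np.linalg.norm(p-q)
E
python3 - <<'E'
from h import *
np.set_printoptions(precision=4,suppress=True)
for n,s,t in [("rodtop .130",(351.3,135.5),(450.3,236.6)),("port .066",(306.1,247.1),(314.5,221.3)),
 ("P1",(280.5,365.5),(193.75,229.5)),("P2",(377.7,363.2),(204,298.5)),("P3",(274.1,406.6),(160,234)),("P4",(381.8,421.8),(168.75,307.5))]:
    print(n,*tri(s,t))
print(at("side",(306.1,247.1),.066),at("top",(314.5,221.3),.066))
print(at("side",(351.3,135.5),.13),at("top",(450.3,236.6),.13))
for n,uv,z in [("post",(238,157),.008),("reag",(293,145),.130),("vial",(316,263),.055),("jar",(385,155),.06),("beaker",(414,194),0),("posttop",(216,120),.302),
 ("stick",(389,141),.113)]:
    print(n,at("top",uv,z))
for uv in [(184,267),]: print(at("top",uv,.012))
E
```

```text
rodtop .130 [ 0.5224 -0.2551  0.1287] 0.00024665773932943595
port .066 [ 0.5621 -0.0033  0.0641] 0.00048024089485264435
P1 [0.5484 0.2309 0.0814] 0.0003552941342238807
P2 [0.4156 0.2086 0.096 ] 0.0003594555580416457
P3 [0.5405 0.2931 0.09  ] 0.001206565479445235
P4 [0.3992 0.2804 0.0738] 0.0008013184039971866
[ 0.562  -0.0017  0.066 ] [ 0.5617 -0.0033  0.066 ]
[ 0.5224 -0.2533  0.13  ] [ 0.5222 -0.2548  0.13  ]
post [0.7057 0.1543 0.008 ]
reag [0.6996 0.0347 0.13  ]
vial [ 0.4794 -0.0048  0.055 ]
jar [ 0.6935 -0.1474  0.06  ]
beaker [ 0.6225 -0.2149  0.    ]
posttop [0.6979 0.1473 0.302 ]
stick [ 0.7086 -0.1483  0.113 ]
[0.4774 0.2662 0.012 ]
```

The depth rod is the dark handle on the stand (top px 450,237; side px 351,136). Things that could be taken for it are the post, the screwdriver and the pot sticks.

The open port is the ringed dark hole (top 314,221; side 306,247). The other three places have slotted caps.

| Object | Top px | Side px | Height of top | Identified as |
|---|---|---|---|---|
| P1 | 194,230 | 280,365 | 81 mm | plug_b |
| P2 | 204,298 | 378,363 | 96 mm | plug_d |
| P3 | 160,234 | 274,407 | 90 mm | plug_c |
| P4 | 169,307 | 382,422 | 74 mm | plug_a |

The nut, the tee, and the green (196,161) and pink (167,173) look-alikes are not meant. Next I reach for the rod.

```bash
cat >> h.py <<'E'
a=np.array([0.26,-0.965,0]);a/=np.linalg.norm(a)
R0=np.array([np.cross(a,[0,0,-1]),a,[0,0,-1]]).T
def st(msg=""):
    s=robot.get_state(); print(msg,"t%.2f"%s['time'],"p",np.round(s['ee_pos'],4),"F",np.round(s['force'],2),"op %.4f"%s['opening']); return s
E
python3 - <<'E'
from h import *
robot.gripper_to(0.05)
robot.move_ptp([0.5224,-0.2545,0.20],R0); st()
im=robot.grab_frame("side"); crop("side",im,260,60,440,220,4,"s1")
im=robot.grab_frame("top"); crop("top",im,380,150,520,290,4,"t1")
E
```

```text
t2.74 p [ 0.522  -0.2557  0.2   ] F [-0.25 -0.16 -0.2 ] op 0.0499
```

View pics/s1.png

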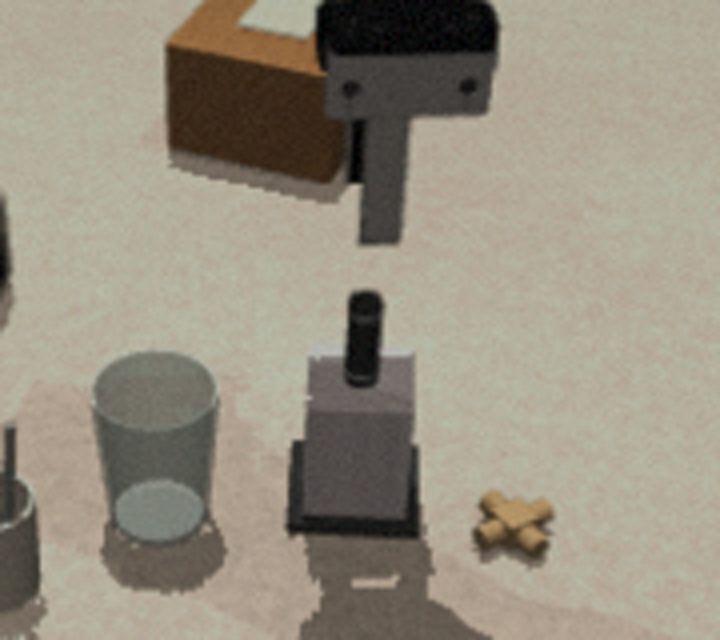

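View pics/t1.png

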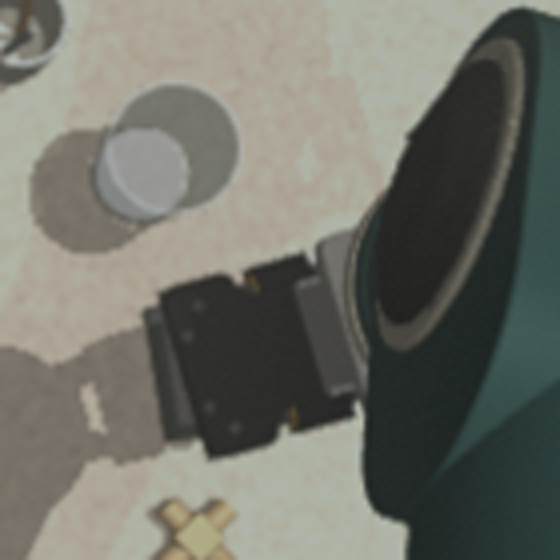

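The fingers are over the rod with the beaker (side crop 155,450) clear to the left. Descending and gripping.

Run:
```python
from h import *
hit=robot.move_linear([0.5224,-0.2545,0.110],velocity=0.1,threshold=8); s=st(hit)
if not hit:
    robot.gripper_to(0.0); st("grip")
im=robot.grab_frame("side"); crop("side",im,260,60,440,220,4,"s2")
```

```text
False t3.89 p [ 0.5228 -0.2547  0.1106] F [0.16 0.02 0.1 ] op 0.0498
grip t4.50 p [ 0.5224 -0.2546  0.1101] F [0.25 0.8  0.56] op 0.0178
```

View pics/s2.png

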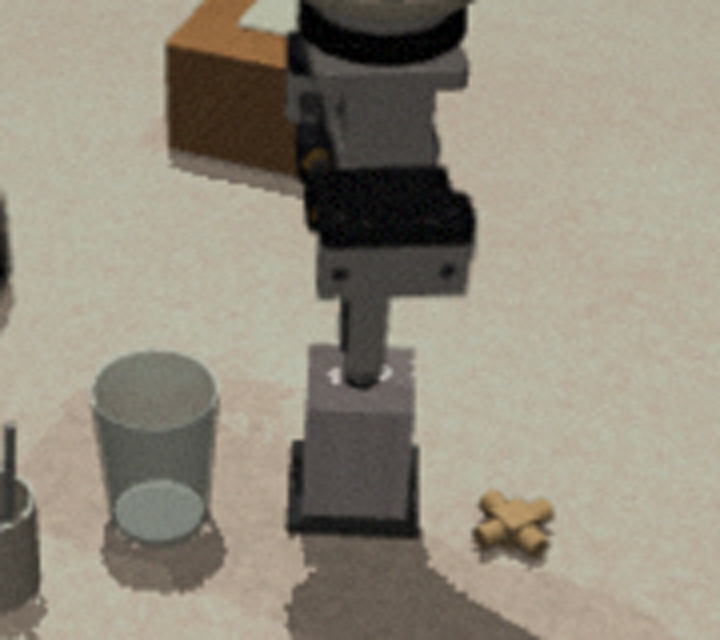

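Rod is gripped (17.8 mm opening). Lifting and carrying it to above the port.

Run:
```python
from h import *
robot.move_linear([0.5224,-0.2545,0.215],velocity=0.12); st("lift")
robot.move_linear([0.5619,-0.0027,0.215],velocity=0.2)
robot.move_linear([0.5619,-0.0027,0.176],velocity=0.1); st("over")
im=robot.grab_frame("side"); crop("side",im,230,140,390,310,3.5,"s3")
im=robot.grab_frame("top"); crop("top",im,250,150,390,290,4,"t3")
print(proj("side",[[.5619,-.0027,.076],[.5619,-.0027,.066]]),proj("top",[[.5619,-.0027,.076]]))
```

```text
lift t5.58 p [ 0.522  -0.2544  0.2142] F [-1.33  0.32 -1.6 ] op 0.0175
over t7.54 p [ 0.562  -0.0028  0.1762] F [-0.16 -0.28 -1.06] op 0.0177
[[306.16696591 242.97126084]
 [306.2726302  246.70336141]] [[314.19691214 220.69512881]]
```

View pics/s3.png

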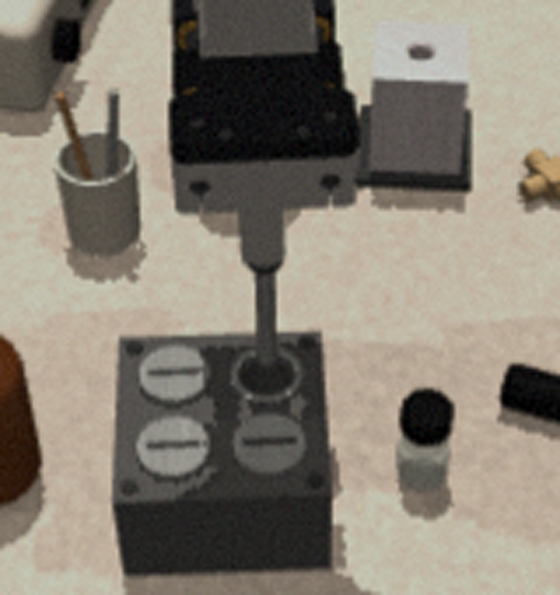

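View pics/t3.png

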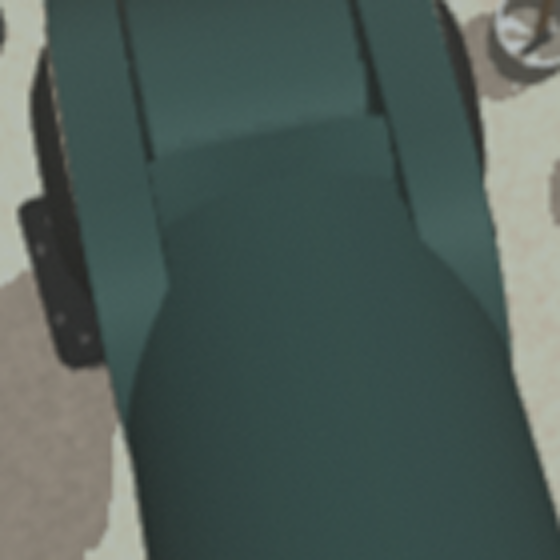

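The rod hangs upright with its tip centred over the ring (side crop tip 266,363; ring centre 266,376), matching the projection. The stand hole (421,50) is empty. The top view is blocked by the arm. Probing now.

Run:
```python
from h import *
hit=robot.move_linear([0.5619,-0.0027,0.106],velocity=0.03,threshold=6); s=st(hit)
robot.pause(0.2); s=st("settled"); print("tip z",s['ee_pos'][2]-.1001,"depth",.064-(s['ee_pos'][2]-.1001))
im=robot.grab_frame("side"); crop("side",im,230,140,390,310,3.5,"s4")
```

```text
True t9.31 p [ 0.5621 -0.0028  0.1198] F [-0.54 -0.77  6.08] op 0.0175
settled t9.51 p [ 0.562  -0.0028  0.1198] F [ 0.06 -0.46  5.91] op 0.0178
tip z 0.019687872844028564 depth 0.04431212715597144
```

View pics/s4.png

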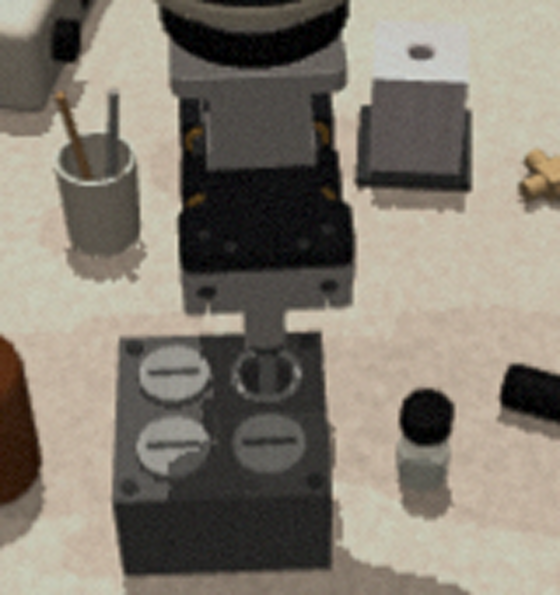

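Contact at 44.3 mm depth, so the port is 44 mm deep and plug_c is the one. The side picture shows the shaft inside the ring (266,372), standing on the bottom. Returning the rod first.

Run:
```python
from h import *
print(at("side",(350.3,154.3),.08))
robot.move_linear([0.5619,-0.0027,0.215],velocity=0.12)
robot.move_linear([0.5224,-0.2545,0.215],velocity=0.2)
robot.move_linear([0.5224,-0.2545,0.186],velocity=0.1); robot.pause(0.2); st("over")
im=robot.grab_frame("side"); crop("side",im,260,60,440,220,4,"s5")
```

```text
[ 0.52222598 -0.25674774  0.08      ]
over t12.57 p [ 0.5227 -0.2546  0.1867] F [ 0.61  0.77 -0.83] op 0.0175
```

View pics/s5.png

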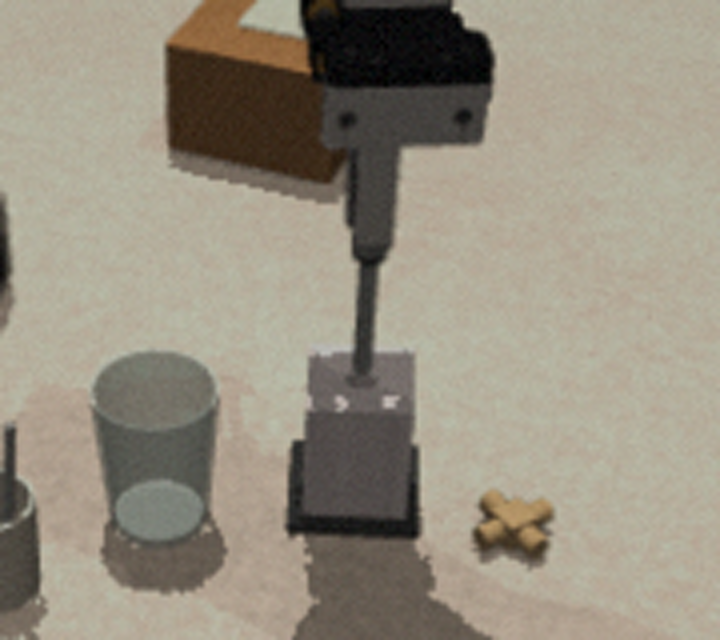

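The tip (361,372) is over the hole (361,379), so I lower it until it seats.

Run:
```python
from h import *
hit=robot.move_linear([0.5224,-0.2545,0.107],velocity=0.05,threshold=8); s=st(hit)
im=robot.grab_frame("side"); crop("side",im,260,60,440,220,4,"s6")
```

```text
True t14.03 p [ 0.5224 -0.2545  0.1098] F [-2.23  0.49  8.13] op 0.0175
```

View pics/s6.png

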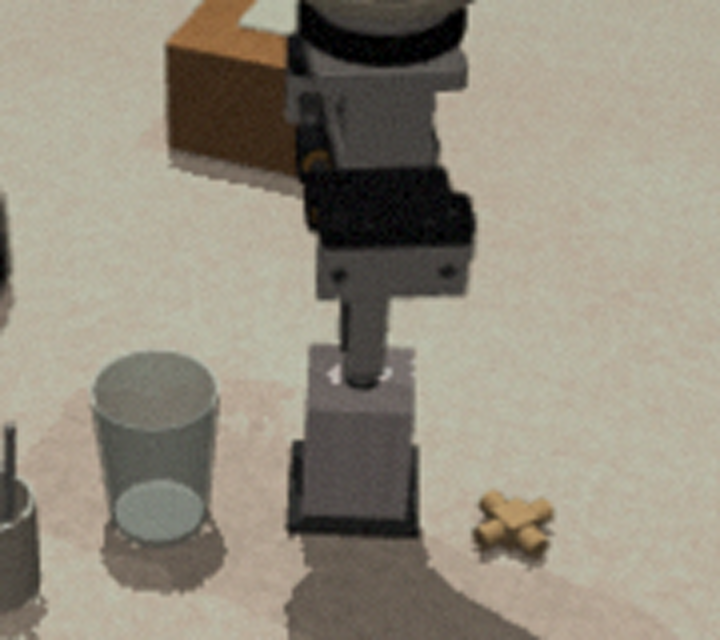

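The rod seats at the same TCP height (109.8 mm, against 110.1 mm at the grip), with the handle on the stand top. Releasing it and going to plug_c.

Run:
```python
from h import *
robot.gripper_to(0.045); 
robot.move_linear([0.5224,-0.2545,0.20],velocity=0.12)
im=robot.grab_frame("side"); crop("side",im,260,60,440,220,4,"s7")
robot.move_linear([0.5224,-0.2545,0.25],velocity=0.2)
robot.move_linear([0.5405,0.2931,0.25],velocity=0.25)
robot.gripper_to(0.04)
robot.move_linear([0.5405,0.2931,0.125],velocity=0.15); robot.pause(.2); st()
im=robot.grab_frame("side"); crop("side",im,220,320,420,470,4,"s8")
print((proj("side",[.5405,.2931,.092])-[220,320])*4)
```

```text
t19.92 p [0.5408 0.2932 0.1258] F [-0.72  0.07  0.16] op 0.0397
[[217.7300007  344.28391245]]
```

View pics/s7.png

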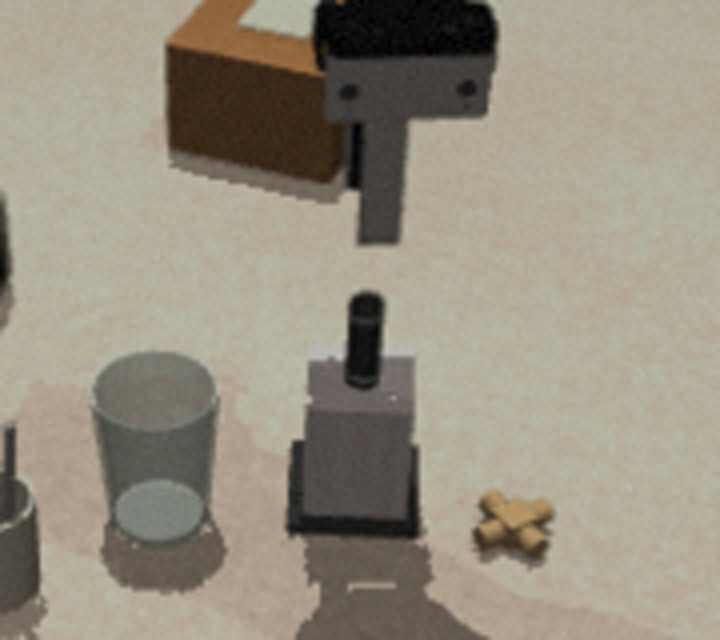

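View pics/s8.png

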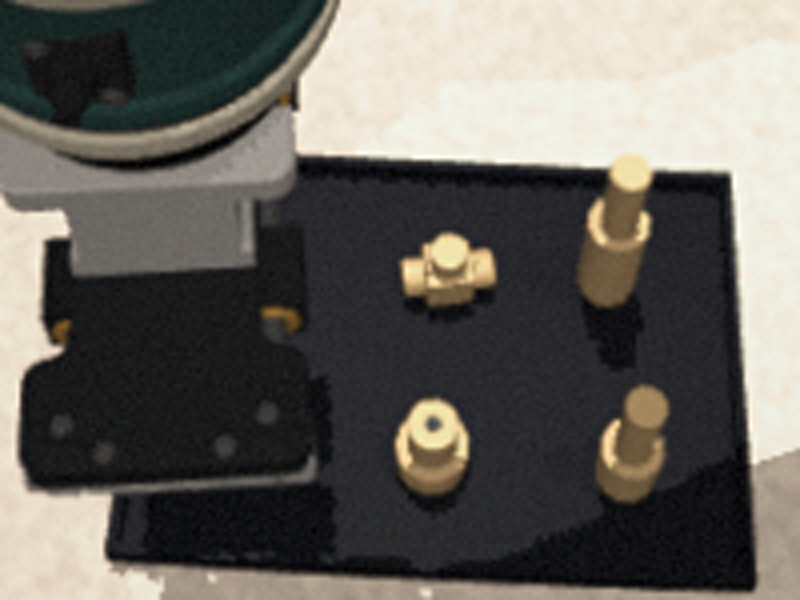

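The rod stands fully home, looking the same as at the start. Plug_c is hidden under the gripper and the other plugs and fittings are untouched. Descending with force guarding.

Run:
```python
from h import *
hit=robot.move_linear([0.5405,0.2931,0.0785],velocity=0.06,threshold=5); st(hit)
if not hit:
    robot.gripper_to(0.0); s=st("grip")
    robot.move_linear([0.5405,0.2931,0.215],velocity=0.1); st("lift")
    im=robot.grab_frame("side"); cv2.imwrite("pics/s9.png",im[:,:,::-1])
```

```text
False t20.89 p [0.5407 0.2932 0.0788] F [ 0.08 -0.59 -0.15] op 0.0398
grip t21.43 p [0.5406 0.2931 0.0786] F [-0.49 -0.34  2.04] op 0.0134
lift t22.94 p [0.5403 0.293  0.2144] F [-0.18 -0.09 -1.3 ] op 0.0134
```

View pics/s9.png

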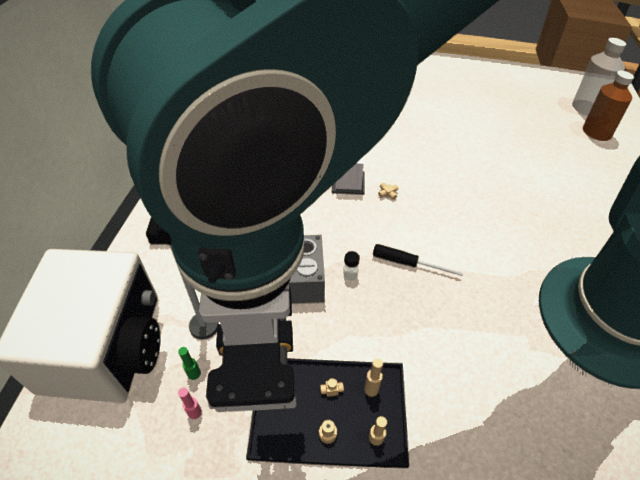

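Plug is held (13.4 mm opening). The tray still shows the tee, nut, plug_d and plug_a in place, with plug_b hidden behind the gripper. Carrying it to the port.

Run:
```python
from h import *
robot.move_linear([0.5405,0.2931,0.24],velocity=0.15)
robot.move_linear([0.5619,-0.0027,0.24],velocity=0.2)
robot.move_linear([0.5619,-0.0027,0.151],velocity=0.12); robot.pause(.2); st("over")
im=robot.grab_frame("side"); crop("side",im,250,180,370,300,5,"s10")
crop("side",im,240,345,420,475,4.4,"s10b")
for z in (.0764,.066,.1204): print((proj("side",[.5619,-.0027,z])-[250,180])*5)
```

```text
over t26.03 p [ 0.5622 -0.0027  0.1516] F [-0.62 -0.6  -0.46] op 0.0132
[[280.81350461 314.1024152 ]]
[[281.36315101 333.51680703]]
[[278.37360909 227.49138351]]
```

View pics/s10.png

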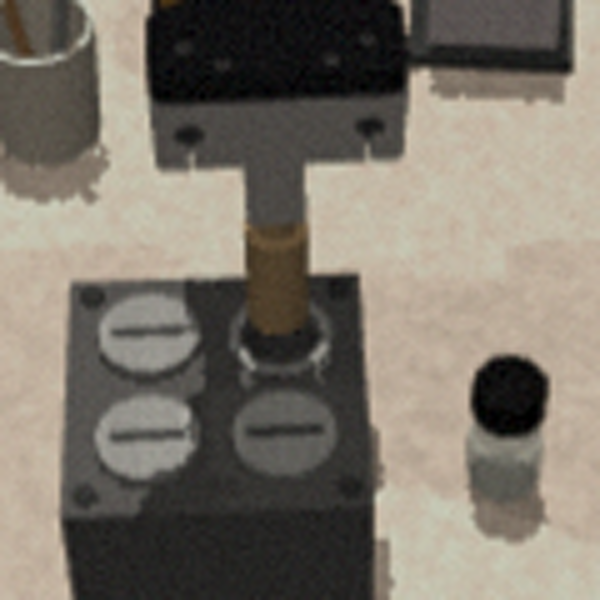

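View pics/s10b.png

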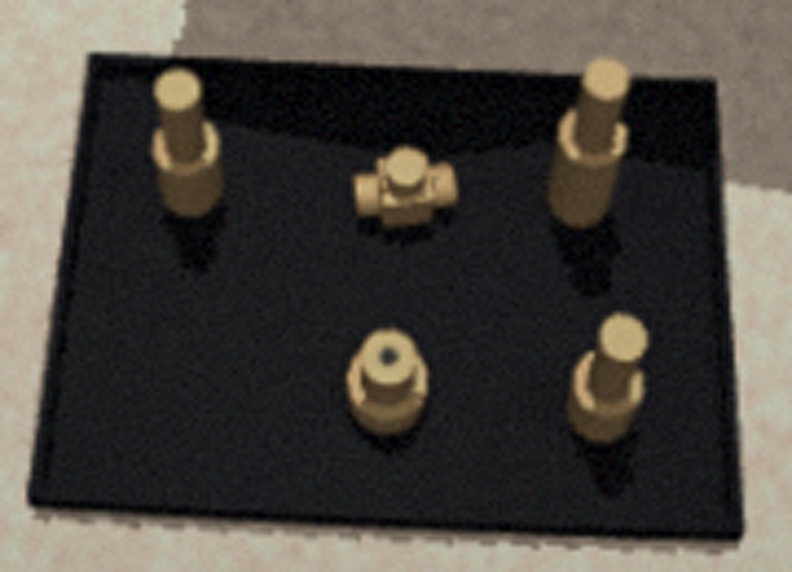

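Tray is intact (plug_b, plug_d, plug_a, tee and nut unmoved). The plug is close to the ring centre but seems slightly left of it (bottom at x≈276, ring at x≈281). I'll check at higher zoom.

Run:
```python
from h import *
im=robot.grab_frame("side"); crop("side",im,290,215,325,260,13,"s11")
# overlay: expected plug silhouette and ring
c=cv2.imread("pics/s11.png")
th=np.linspace(0,2*np.pi,73)
def circ(x,y,z,r,col):
    p=(proj("side",np.c_[x+r*np.cos(th),y+r*np.sin(th),0*th+z])-[290,215]+.5)*13-.5
    cv2.polylines(c,[p.astype(np.int32)],True,col,1)
circ(.5619,-.0027,.066,.0185,(0,255,0));circ(.5622,-.0027,.077,.011,(0,0,255));circ(.5622,-.0027,.121,.011,(0,0,255))
cv2.imwrite("pics/s11o.png",np.hstack([cv2.imread("pics/s11.png")[:, :390],c[:, :400]]))
```

```text
(no output)
```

View pics/s11o.png

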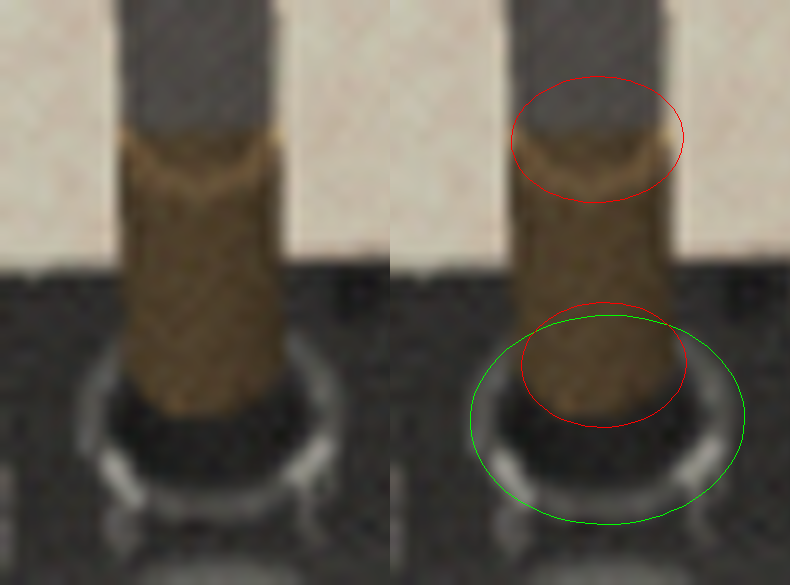

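In the zoom, ring and plug share nearly the same offset from the projection (ring −6.5 px, plug −9 px, at 13x zoom). Their relative error is about 0.3 mm, inside the clearance and chamfer. Lowering slowly.

Run:
```python
from h import *
hit=robot.move_linear([0.5616,-0.0027,0.091],velocity=0.03,threshold=6); s=st(hit)
robot.pause(.2); st("settled")
im=robot.grab_frame("side"); crop("side",im,250,180,370,300,5,"s12")
```

```text
True t27.82 p [ 0.5617 -0.0027  0.0946] F [-1.27  0.14  6.8 ] op 0.0131
settled t28.02 p [ 0.5617 -0.0027  0.0946] F [-0.64 -0.3   7.08] op 0.0132
```

View pics/s12.png

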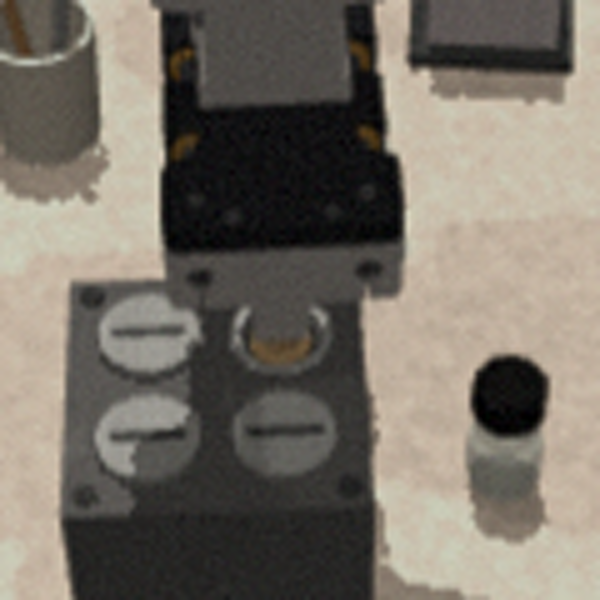

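Contact came exactly at the predicted height (94.6 mm), and the shoulder is in the bore level with the face. Releasing and retreating.

Run:
```python
from h import *
robot.gripper_to(0.03); robot.pause(.2); st("open")
p=[0.5616,-0.0027,0.22]
robot.move_linear(p,velocity=0.08); st()
robot.move_linear([0.45,-0.25,0.30],velocity=0.2); robot.pause(.3)
for n in("side","top"):
    im=robot.grab_frame(n); cv2.imwrite(f"pics/{n}13.png",im[:,:,::-1])
    if n=="side": crop(n,im,250,180,370,300,5,"s13")
    else: crop(n,im,260,170,340,250,7,"t13")
np.set_printoptions(precision=4,suppress=True)
st()
```

```text
open t28.75 p [ 0.5611 -0.0028  0.094 ] F [-0.71 -1.03 -0.36] op 0.0300
 t30.48 p [ 0.5614 -0.0027  0.2196] F [0.1  0.68 0.35] op 0.0299
 t32.44 p [ 0.45   -0.2499  0.2999] F [0.12 0.9  0.66] op 0.0299
```

View pics/s13.png

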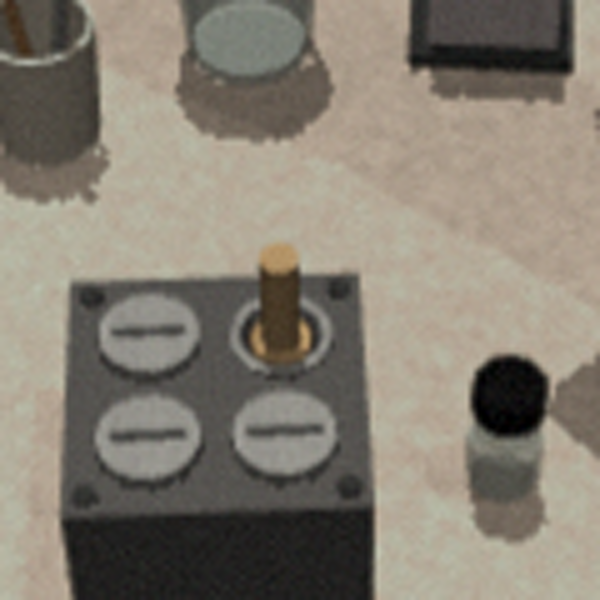

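View pics/t13.png

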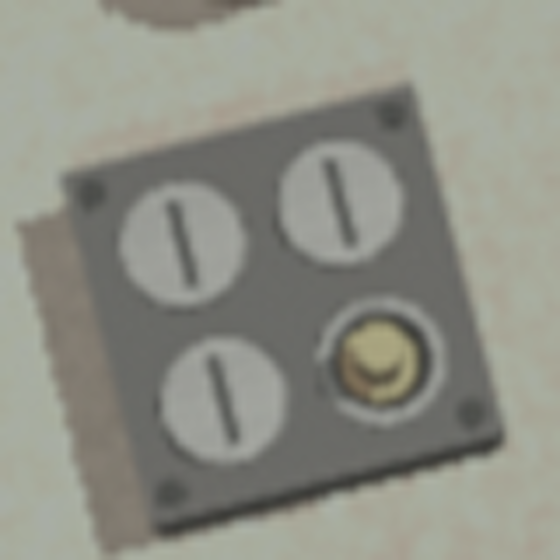

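View pics/side13.png

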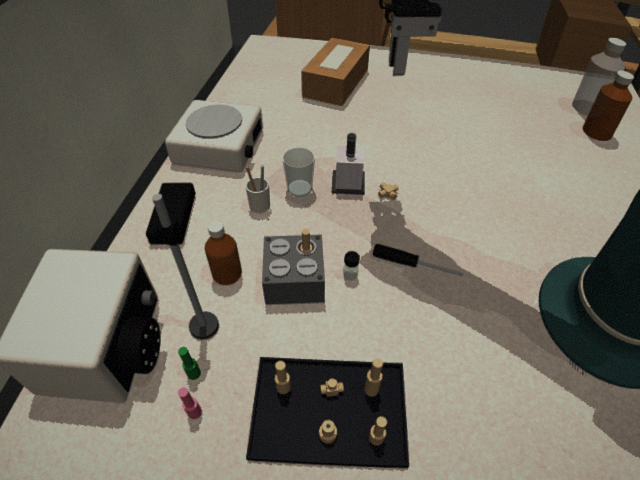

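View pics/top13.png

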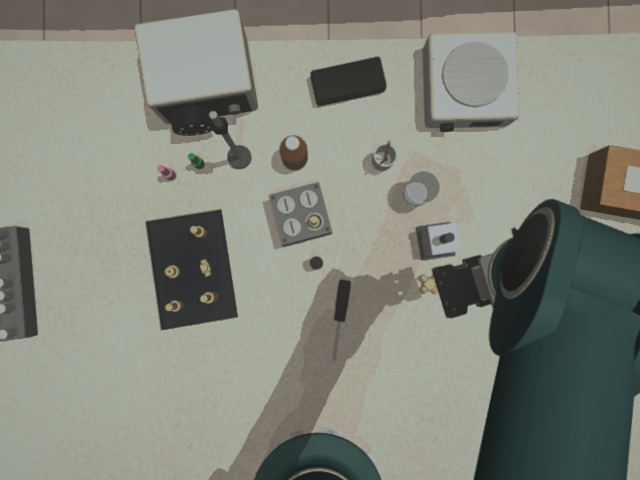

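Both views show the plug upright in the open port (side 306,231; top 313,219), with the shoulder in the ring at face level. The rod is home in its stand (351,140) and nothing else has moved.

Run:
```python
from h import *
print(tri((306,231.4),(313.4,219.3)))
robot.sign_off()
```

```text
(array([ 0.56130866, -0.0011038 ,  0.10768832]), np.float64(0.0001236985965853874))
the job is handed in; nothing more can be done
```

I handed the job in at about 32 s of the 72 s allowed. No verdict was reported.

- **Depth:** I probed the open port with the rod and touched bottom at 44.3 mm, so the port is 44 mm deep.
- **Rod:** I put it back in its stand. It seated at 109.8 mm TCP height against 110.1 mm when I gripped it, and the pictures show the handle resting on the stand's top.
- **Plug:** I took plug_c (44 mm shank) from the tray and lowered it slowly to the bottom. Contact came at 94.6 mm, exactly the predicted height, before I let go.
- **Last checks:**
  - **Plug:** it stands upright in the port. Its stem top measured 107.7 mm against 106 mm ideal, within camera accuracy. The height at contact is the more exact sign that the shoulder is level.
  - **Other things:** the other plugs, the fittings and the bystanders look unmoved.
  - **Gripper:** it is clear of everything.
- **Disagreement:** the two cameras differed by about 1.5 mm in y, within the stated calibration. I worked from values between the two. No check failed.

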